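# Retract the stop pins

## Robot

A 6-joint arm with a two-finger parallel gripper is mounted at the origin on a cart in front of the work surface, level with it; the furniture and walls round the work are solid. World frame = base frame: x ahead of the robot, y to its left, z up, the work surface at z = 0. Lengths are in mm, angles in rad, forces in N, time in s.
With the tool pointing down it reaches from about 325 to 750 mm from the base axis. Payload 7.6 kg.
Tool frame: the origin (TCP) lies midway between the tips of the shut fingers; the grasp point (between the pads) lies 19 mm behind it; z points along the fingers, y is the line along which they close (so a half turn about z gives the same grasp; the last joint's range is limited). The gripper opens to 85 mm and grips with 20 to 120 N. Pads are 22 mm wide; open, the fingers measure 114 mm over their backs; the gripper's body (76 mm by 85 mm) begins 54 mm behind the grasp point. The pads swing forward as they close: fully open they stand 13 mm farther back than shut.
Start: joints at [-1.369, 0.052, 1.401, -0, 1.689, -0.07], TCP at [140.969, -505.741, 231.323] pointing down, gripper open.
Joint ranges: [-2.9, 2.9], [-0.91, 2.17], [0.12, 2.37], [-1.06, 4.2], [0.26, 2.73], [-2.93, 2.93]. Speed limits (rad/s): [2.57, 2.57, 3.01, 3.14, 3.14, 3.14].

## Interface

Orientations are given as a rotation vector (axis times angle).
In Python, from cell import arm gives the robot as it stands.
- The arm moves only by the tool carry_out, never from a script. Its argument "deltas" is a list that holds one entry, the list of rows, each a list of 7 numbers: the opening, from 0 (shut) to 1 (fully open), then the shift along the world's x, y, z scaled (see below), then the turn, a rotation vector about the world's x, y, z scaled (see below). A call has 1 to 10 rows; each row shifts and turns the commanded pose from where the row before left it; what a row does not reach is not made up. The controller multiplies each number of a shift by 50 mm and each number of a turn by 4 degrees. A row lasts 1/8 s, in which the tool goes at most 62.5 mm and 10.7 degrees, less where a joint would pass 70% of its speed; a pose out of reach is approached as far as the arm can. A call with a number of a shift or a turn outside -1 to 1 is refused whole. A call with a gripper value outside its range is refused whole. The fingers move at their own pace and stop on an object; "force" is the grip in N (left out, the last holds). Time passes only in rows, so rows that do not move let the fingers close. It gives the time, the measured TCP pose, the force, the opening and the grip force at its end, in the units of the state.
- arm.get_obs(): the state, without advancing time (a new reading comes with each control period).
- arm.camera(name): name is "side" or "top" or "wrist"; returns a dict with "frame" (400x640x3 uint8, red, green, blue), "mtx" (3x3 intrinsics, pixels), "rvec" (rotation vector, rad) and "tvec" (3), from world to camera coordinates, as OpenCV has them; the wrist camera has in their place "mount" (4x4, takes a point from camera to tool coordinates, whose origin is the TCP and whose axes are the flange's). Camera axes: x right, y down, z forward; pixel columns grow to the right and rows downward; lengths in mm; the calibration is good to about 2 mm. The wrist camera is an equidistant fisheye: a pixel r from the principal point sees the ray r / f radians off the axis. A picture is of the moment at which its call begins: read the wrist's pose just before it. There is no depth.
- arm.sign_off(): hands the job in; it is judged then, once.
The state is a dict: "time_s": time; "joint_positions": joint angles; "qvel": joint speeds; "effort": joint torques, N m; "eef_pos": TCP position; "tcp_rot": TCP orientation; "force": force on the tool from outside, world axes, zero at the start; "torque": the same for the moment, N m; "grip_width": finger opening in mm; "gripper_force": force on a finger pad.
Only numpy, scipy, OpenCV 4.12 (cv2) and the standard library are available. Lean on these libraries where they do the work, as an engineer would, in place of code of your own. Each camera call takes 0.05 s, during which the arm holds its last target. There are 200 camera calls.

## Task

The stop pins of the bar on the plywood riser are still up and must be retracted so that sheets can slide over it. Starting at the end with the lock knob, trace along the row to the other end with your fingertips, pressing pin after pin down until all seven are flush with the bar. Only touch it, lightly: do not pull up a pin, do not shift, tip or lift the bar, and leave the things around it alone.

Things in the scene. Friction and masses are not known exactly. Their poses are not given: they have to be found in the camera images.
- stop_bar: stop bar: metal bar on a dark foot plate, about 0.92 kg, standing loose on a low fixed plywood riser whose top is 80 mm above the table. Origin: centre of the underside of its foot; z up; row of pins along y, lock knob at the +y end; yaw -0.6 to 0.6. Foot 70 (x) x 190 (y) x 8 mm; bar 30 (x) x 166 (y), its flat top 45 mm above the riser
- rim_mid (a point): middle of the flat top of the bar, 125 mm above the table, at pin 4; axes as the bar's. Fingertips broader than a pin come to rest on this top. (Beware of a lamp post on the table left of the work, at x = 0.625, y = 0.425, 18 mm thick and tall)
- pin_1_top (a point): crown of pin 1, the first, next to the knob, 66 mm from the middle. Seven upright steel pins, 9 mm thick with round ends, stand in one row along the middle of the bar, 22 mm apart; crowns 6 to 13 mm above flush at the start, at random. A pin slides straight down against about 2 N, stays where it is left, and stops with its crown 0.5 mm above the bar's top
- pin_7_top (a point): crown of pin 7, the last, at the plain end, 66 mm from the middle
- knob_end (a point): centre of the outer face of the lock knob: black fluted thumb knob, 25 mm across, 16 long, on the +y end of the bar, 28 mm above the riser and 106 mm from the bar's middle; it is lower than the bar's top
- pin_1 (a joint): pin 1 of 7, counted from the knob end: how far it stands up above its flush position, m (0 = pushed home, at most 0.020); centre +66 mm along the bar's y axis
- pin_2 (a joint): pin 2 of 7, counted from the knob end: how far it stands up above its flush position, m (0 = pushed home, at most 0.020); centre +44 mm along the bar's y axis
- pin_3 (a joint): pin 3 of 7, counted from the knob end: how far it stands up above its flush position, m (0 = pushed home, at most 0.020); centre +22 mm along the bar's y axis
- pin_4 (a joint): pin 4 of 7, counted from the knob end: how far it stands up above its flush position, m (0 = pushed home, at most 0.020); centre +0 mm along the bar's y axis
- pin_5 (a joint): pin 5 of 7, counted from the knob end: how far it stands up above its flush position, m (0 = pushed home, at most 0.020); centre -22 mm along the bar's y axis
- pin_6 (a joint): pin 6 of 7, counted from the knob end: how far it stands up above its flush position, m (0 = pushed home, at most 0.020); centre -44 mm along the bar's y axis
- pin_7 (a joint): pin 7 of 7, counted from the knob end: how far it stands up above its flush position, m (0 = pushed home, at most 0.020); centre -66 mm along the bar's y axis
- loupe: black round magnifier loupe, 36 mm across, 42 tall, standing on the riser behind the bar (its +x side); origin at the centre of its underside; loose, to be left alone
- blade_pack: small closed packet, 32x60x14 mm, on the riser behind the bar (its +x side); origin at the centre of its underside; loose, to be left alone
- marker_black: black marker pen, 138 mm long, 15 thick, lying on the riser close in front of the bar (its -x side); origin at the centre of its underside; loose, to be left alone

How it is judged (in metres and radians):
On the way, in this order (a step that is already met when the one before it is completed fails the run):
1. pin 1, counted from the knob end, is pressed down (less than 3 mm proud) (value of joint pin_1 below 0.003 m).
2. pin 3, counted from the knob end, is pressed down (less than 3 mm proud) (value of joint pin_3 below 0.003 m).
3. pin 5, counted from the knob end, is pressed down (less than 3 mm proud) (value of joint pin_5 below 0.003 m).
4. pin 7, counted from the knob end, is pressed down (less than 3 mm proud) (value of joint pin_7 below 0.003 m).
At the end, for the whole second after the job is handed in: all seven pins stand less than 2 mm above their flush position; the bar is at rest, upright within 0.05 rad and within 20 mm of where it stood; the loupe, the packet and the marker are within 15 mm of where they were (value of joint each of pin_1, pin_2, pin_3, pin_4, pin_5, pin_6, pin_7 below 0.002 m and distance of stop_bar from where it was at the start of the episode below 0.02 m and angle between stop_bar's own z axis and vertical below 0.05 rad and linear speed of stop_bar below 0.02 m/s and distance of each of loupe, blade_pack, marker_black from where it was at the start of the episode below 0.015 m); the robot touches nothing.
It fails at once if a pin is pulled up (more than 16 mm proud) (value of joint any of pin_1, pin_2, pin_3, pin_4, pin_5, pin_6, pin_7 above 0.016 m).
It fails at once if the bar is lifted by more than 8 mm or shifted by more than 20 mm (height (world z) of stop_bar above 0.088 m or distance of stop_bar from where it was at the start of the episode above 0.02 m).
It fails at once if the bar is tipped by more than 0.15 rad (angle between stop_bar's own z axis and vertical above 0.15 rad).
It fails at once if the fingers press on the bar with more than 40 N (contact force between the fingers and stop_bar above 40 N).
It fails at once if the loupe, packet or marker is moved by more than 15 mm (distance of any of loupe, blade_pack, marker_black from where it was at the start of the episode above 0.015 m).
It also fails if it takes over 51 s, if anything falls off the work surface, if the arm or the gripper's body presses on something with over 40 N, if the wrist force passes 120 N, or if a joint passes its speed limit or range.

## Working session

There is one attempt and no reset: what is moved stays moved. The work goes in short steps, Python scripts to look and compute and a tool call to move; the robot and the scene stay as the last step left them, time stands still between calls to the robot, and variables do not carry over. Pictures are saved under pics/ and viewed, at most 10 in all, crops included, and the job is handed in when it is done.

Besides the shell and the picture viewer there is one more tool, called after "Call:" as name(argument=value, ...), one argument or row to a line, values as JSON. carry_out: Moves the arm, as the interface text tells. Its arguments: {"type":"object","properties":{"deltas":{"type":"array","items":{"type":"array","items":{"type":"array","items":{"type":"number","minimum":-1,"maximum":1}}}},"force":{"type":"number"}},"required":["deltas"]}

```bash
mkdir -p pics; python3 - <<'E'
from cell import arm
import cv2,pickle
d={}
for n in("top","side"):
    c=arm.camera(n);d[n]=c
    cv2.imwrite(f"pics/{n}0.png",c["frame"][:,:,::-1]);print(n,c["mtx"],c["rvec"],c["tvec"])
pickle.dump(d,open("cams.pkl","wb"))
print(arm.get_obs())
E
```

```text
top [[428.56271679   0.         312.46695861]
 [  0.         428.56271679 196.390576  ]
 [  0.           0.           1.        ]] [ 2.13764967 -2.17723048  0.16701425] [-129.69234804  621.27528194  896.25306035]
side [[370.73815697   0.         318.742227  ]
 [  0.         370.73815697 195.18189902]
 [  0.           0.           1.        ]] [ 2.29260483 -0.09058249  0.04119875] [-624.16693156   54.15016153 1012.12543533]
{'time_s': 0.1, 'joint_positions': array([-1.36927217e+00,  5.27896969e-02,  1.40161691e+00,  1.13390415e-06,
        1.68860713e+00, -7.03131238e-02]), 'qvel': array([-1.50185046e-03, -1.40092834e-03, -4.08744416e-03, -1.31392305e-03,
        1.25618798e-04, -6.97851814e-06]), 'effort': array([ 1.13933605e-03, -3.82581925e+01, -3.60985851e+01, -2.42457685e-05,
        4.71357547e-03, -2.06429689e-05]), 'eef_pos': array([ 140.92538819, -505.4539548 ,  230.55148915]), 'tcp_rot': array([-3.11121355e+00, -4.25495534e-01,  1.44511385e-04]), 'force': array([-0.63882751,  1.13371076, -0.51255953]), 'torque': array([ 0.01185239, -0.00342329,  0.00755985]), 'gripper_force': 0.0, 'grip_width': 84.94877114207556}
```

View pics/top0.png

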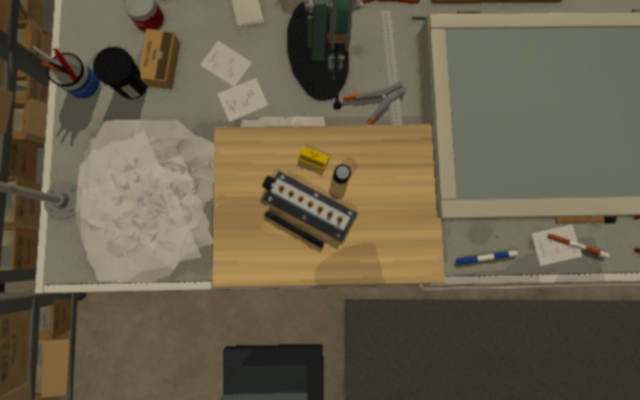

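View pics/side0.png

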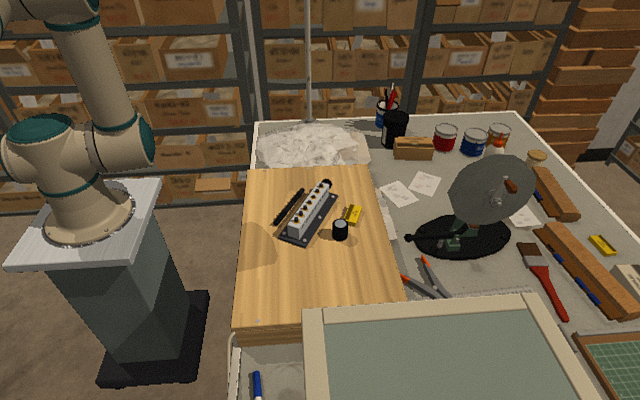

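Both views show the bar in the middle of the riser. In the top view the knob is at about (268,182) and the plain end at about (350,225). The loupe and packet are behind it and the marker is in front. I'll enlarge both views next.

```bash
python3 - <<'E'
import cv2,pickle,numpy as np
d=pickle.load(open("cams.pkl","rb"))
def crop(n,x,y,w,h,s):
    c=d[n]["frame"][y:y+h,x:x+w,::-1]
    return cv2.resize(c,None,fx=s,fy=s,interpolation=cv2.INTER_CUBIC)
a=crop("top",255,140,110,110,5);cv2.imwrite("pics/topc.png",a)
b=crop("side",265,170,100,80,7);cv2.imwrite("pics/sidec.png",b)
E
```

```text
(no output)
```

View pics/topc.png

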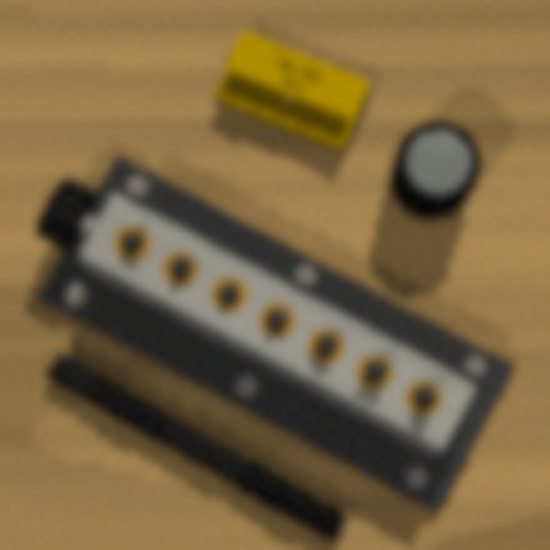

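View pics/sidec.png

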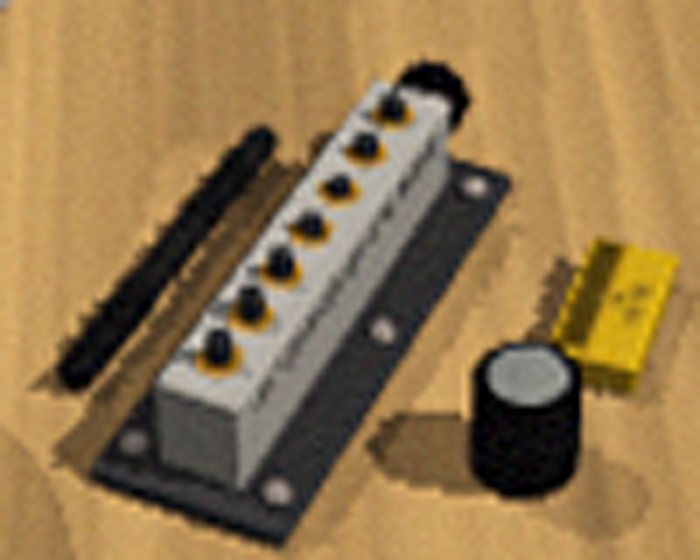

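```bash
cat >h.py <<'E'
import cv2,pickle,numpy as np
d=pickle.load(open("cams.pkl","rb"))
def ray(n,uv):
    c=d[n];R=cv2.Rodrigues(np.array(c["rvec"],float))[0];o=-R.T@np.ravel(c["tvec"])
    return o,R.T@np.linalg.solve(c["mtx"],[*uv,1])
def onz(n,uv,z):
    o,v=ray(n,uv);return o+v*(z-o[2])/v[2]
def full(x0,y0,s,p): return (x0+(p[0]+.5)/s-.5,y0+(p[1]+.5)/s-.5)
E
python3 - <<'E'
from h import *
T=lambda p,z:onz("top",full(255,140,5,p),z)
S=lambda p,z:onz("side",full(265,170,7,p),z)
np.set_printoptions(precision=1,suppress=True)
for f,ps in((T,[(132,244),(277,321),(424,399)]),(S,[(394,112),(311,232),(218,358)])):
    q=[f(p,125) for p in ps];print(q,q[0]-q[2],np.linalg.norm(q[0]-q[2]),np.arctan2(-(q[0]-q[2])[0],(q[0]-q[2])[1]))
print("bar corners",[T(p,125)[:2] for p in((110,192),(475,382),(445,452),(80,262))])
print("loupe",T((440,160),122)[:2],"knob",T((65,215),108)[:2])
E
```

```text
[array([624.8, -76.8, 125. ]), array([ 592.7, -134.4,  125. ]), array([ 560.4, -192.3,  125. ])] [ 64.4 115.5   0. ] 132.25481713282298 -0.5087480605987913
[array([625.5, -73.5, 125. ]), array([ 592.7, -133.4,  125. ]), array([ 559.9, -189.9,  125. ])] [ 65.6 116.3   0. ] 133.5246171598383 -0.5133718935760709
bar corners [array([646.2, -68.2]), array([ 566.8, -212.9]), array([ 539.2, -200.1]), array([617.9, -55.9])]
loupe [ 657.7 -201.8] knob [640.  -48.5]
```

Call:
carry_out(
  deltas=[
    [[0, 0.8, 0.7, 0, 0, 0, 0.94], [0, 0.8, 0.7, 0, 0, 0, 0.94], [0, 0.8, 0.7, 0, 0, 0, 0.94], [0, 0.8, 0.7, 0, 0, 0, 0.94], [0, 0.8, 0.7, 0, 0, 0, 0.94], [0, 0.8, 0.7, 0, 0, 0, 0.94], [0, 0.8, 0.7, 0, 0, 0, 0.94], [0, 0.8, 0.7, 0, 0, 0, 0.94], [0, 0.8, 0.7, 0, 0, 0, 0.94], [0, 0.8, 0.7, 0, 0, 0, 0.94]],
  ],
  force=40,
)

```text
time_s: 1.35
eef_pos: [542.0, -154.3, 230.9]
tcp_rot: [-2.808, -1.409, 0.001]
force: [0.9, 0.3, -0.8]
grip_width: -0.1
gripper_force: 0.0
```

Call:
carry_out(
  deltas=[
    [[0, 0.8, 0.7, -0.3, 0, 0, 0.9], [0, 0.6, 0.6, -0.4, 0, 0, 0.95], [0, 0.26, 0.27, -0.5, 0, 0, 0], [0, 0, 0, -0.3, 0, 0, 0], [0, 0, 0, 0, 0, 0, 0], [0, 0, 0, 0, 0, 0, 0]],
  ],
)

```text
time_s: 2.1
eef_pos: [624.0, -78.2, 157.8]
tcp_rot: [2.713, 1.582, 0.002]
force: [-0.2, 0.8, -0.1]
grip_width: -0.2
gripper_force: 0.0
```

```bash
python3 - <<'E'
from h import *
from cell import arm
o=arm.get_obs();print(o["eef_pos"],o["tcp_rot"],o["force"])
a=arm.camera("top")["frame"][120:240,245:375,::-1];b=arm.camera("side")["frame"][150:250,265:365,::-1]
a=cv2.resize(a,(390,360),interpolation=2);b=cv2.resize(b,(390,360)[::1],interpolation=2)
cv2.imwrite("pics/p1.png",np.hstack([a,b]))
E
```

```text
[623.9761338  -78.24235856 157.7918917 ] [2.71254268e+00 1.58194339e+00 2.19947312e-03] [-0.21368261  0.76441861 -0.12864639]
```

View pics/p1.png

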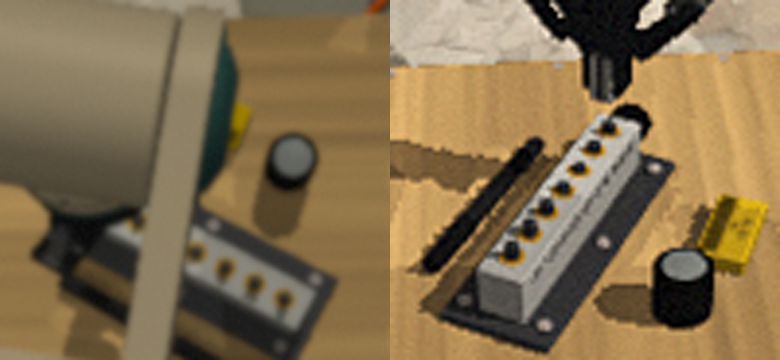

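In the side view the shut fingertips hang straight above pin 1, at about (607,98) over (608,128). The top view is partly hidden by the arm. Next I'll descend on pin 1.

Call:
carry_out(
  deltas=[
    [[0, 0.02, 0.05, -0.3, 0, 0, 0], [0, 0, 0, -0.1, 0, 0, 0], [0, 0, 0, -0.1, 0, 0, 0], [0, 0, 0, -0.06, 0, 0, 0], [0, 0, 0, 0, 0, 0, 0]],
  ],
)

```text
time_s: 2.82
eef_pos: [625.0, -74.7, 128.1]
tcp_rot: [2.713, 1.584, -0.0]
force: [-0.4, -0.5, -1.3]
grip_width: -0.1
gripper_force: 0.0
```

Call:
carry_out(
  deltas=[
    [[0, 0, -0.02, -0.02, 0, 0, 0], [0, 0, 0, -0.02, 0, 0, 0], [0, 0, 0, 0, 0, 0, 0]],
  ],
)

```text
time_s: 3.2
eef_pos: [625.2, -75.7, 126.5]
tcp_rot: [2.712, 1.584, 0.001]
force: [0.3, 0.9, 1.3]
grip_width: -0.2
gripper_force: 0.8
```

Call:
carry_out(
  deltas=[
    [[0, 0, 0, -0.02, 0, 0, 0], [0, 0, 0, 0, 0, 0, 0]],
  ],
)

```text
time_s: 3.45
eef_pos: [625.1, -75.7, 125.3]
tcp_rot: [2.713, 1.584, 0.001]
force: [0.7, 1.7, 1.3]
grip_width: -0.1
gripper_force: 0.8
```

Call:
carry_out(
  deltas=[
    [[0, 0, 0, -0.02, 0, 0, 0], [0, 0, 0, 0, 0, 0, 0]],
  ],
)

```text
time_s: 3.7
eef_pos: [625.2, -75.7, 125.1]
tcp_rot: [2.712, 1.584, 0.002]
force: [0.1, 1.7, 5.4]
grip_width: 0.1
gripper_force: 2.5
```

Call:
carry_out(
  deltas=[
    [[0, 0, 0, -0.02, 0, 0, 0], [0, 0, 0, 0, 0, 0, 0]],
  ],
)

```text
time_s: 3.95
eef_pos: [625.3, -75.7, 125.1]
tcp_rot: [2.712, 1.584, 0.002]
force: [-3.0, 1.6, 9.7]
grip_width: -0.2
gripper_force: 4.7
```

Call:
carry_out(
  deltas=[
    [[0, 0, 0, 0.4, 0, 0, 0], [0, -0.215, -0.384, 0, 0, 0, 0], [0, 0, 0, 0, 0, 0, 0], [0, 0, 0, -0.15, 0, 0, 0], [0, 0, 0, -0.1, 0, 0, 0], [0, 0, 0, -0.07, 0, 0, 0], [0, 0, 0, -0.04, 0, 0, 0], [0, 0, 0, -0.02, 0, 0, 0], [0, 0, 0, -0.02, 0, 0, 0], [0, 0, 0, 0, 0, 0, 0]],
  ],
)

```text
time_s: 5.2
eef_pos: [614.3, -95.0, 125.1]
tcp_rot: [2.712, 1.584, 0.001]
force: [-5.8, -0.0, 9.0]
grip_width: 0.0
gripper_force: 4.8
```

Call:
carry_out(
  deltas=[
    [[0, 0, 0, 0.8, 0, 0, 0], [0, -0.215, -0.384, 0, 0, 0, 0], [0, 0, 0, 0, 0, 0, 0]],
  ],
)

```text
time_s: 5.58
eef_pos: [602.8, -115.1, 162.6]
tcp_rot: [-2.714, -1.582, 0.001]
force: [-0.0, -0.2, -0.3]
grip_width: 0.1
gripper_force: 0.0
```

```bash
python3 - <<'E'
from h import *
from cell import arm
b=arm.camera("side")["frame"][165:250,265:365,::-1]
cv2.imwrite("pics/p2.png",cv2.resize(b,None,fx=6,fy=6,interpolation=2))
o=arm.get_obs();print(o["eef_pos"],o["tcp_rot"],o["force"])
E
```

```text
[ 602.79005151 -114.43544341  162.0635739 ] [-2.71238919e+00 -1.58211687e+00  1.66730980e-03] [-0.18381169  0.14699645  0.30654517]
```

View pics/p2.png

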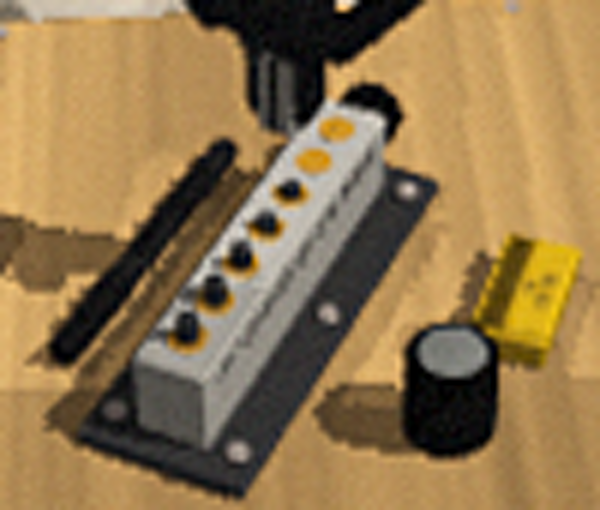

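Pins 1 and 2, at about (337,128) and (312,160), now show only their amber seats, so they are flush. The bar and the other things have not moved. Carrying on with pins 3 to 7.

Call:
carry_out(
  deltas=[
    [[0, 0, 0, -0.4, 0, 0, 0], [0, 0, 0, -0.15, 0, 0, 0], [0, 0, 0, -0.1, 0, 0, 0], [0, 0, 0, -0.07, 0, 0, 0], [0, 0, 0, -0.04, 0, 0, 0], [0, 0, 0, -0.02, 0, 0, 0], [0, 0, 0, -0.02, 0, 0, 0], [0, 0, 0, 0, 0, 0, 0]],
  ],
)

```text
time_s: 6.62
eef_pos: [603.7, -114.1, 125.1]
tcp_rot: [2.712, 1.584, 0.002]
force: [-5.2, 1.6, 8.3]
grip_width: -0.0
gripper_force: 4.3
```

Call:
carry_out(
  deltas=[
    [[0, 0, 0, 0.4, 0, 0, 0], [0, -0.215, -0.384, 0, 0, 0, 0], [0, 0, 0, 0, 0, 0, 0], [0, 0, 0, -0.15, 0, 0, 0], [0, 0, 0, -0.1, 0, 0, 0], [0, 0, 0, -0.07, 0, 0, 0], [0, 0, 0, -0.04, 0, 0, 0], [0, 0, 0, -0.02, 0, 0, 0], [0, 0, 0, -0.02, 0, 0, 0], [0, 0, 0, 0, 0, 0, 0]],
  ],
)

```text
time_s: 7.88
eef_pos: [592.8, -133.4, 125.1]
tcp_rot: [2.712, 1.584, 0.001]
force: [-5.1, -0.4, 9.3]
grip_width: 0.1
gripper_force: 4.9
```

Call:
carry_out(
  deltas=[
    [[0, 0, 0, 0.4, 0, 0, 0], [0, -0.215, -0.384, 0, 0, 0, 0], [0, 0, 0, 0, 0, 0, 0], [0, 0, 0, -0.15, 0, 0, 0], [0, 0, 0, -0.1, 0, 0, 0], [0, 0, 0, -0.07, 0, 0, 0], [0, 0, 0, -0.04, 0, 0, 0], [0, 0, 0, -0.02, 0, 0, 0], [0, 0, 0, -0.02, 0, 0, 0], [0, 0, 0, 0, 0, 0, 0]],
  ],
)

```text
time_s: 9.12
eef_pos: [582.1, -152.6, 125.1]
tcp_rot: [2.712, 1.584, 0.001]
force: [-4.5, -0.7, 10.4]
grip_width: -0.3
gripper_force: 4.9
```

Call:
carry_out(
  deltas=[
    [[0, 0, 0, 0.4, 0, 0, 0], [0, -0.215, -0.384, 0, 0, 0, 0], [0, 0, 0, 0, 0, 0, 0], [0, 0, 0, -0.15, 0, 0, 0], [0, 0, 0, -0.1, 0, 0, 0], [0, 0, 0, -0.07, 0, 0, 0], [0, 0, 0, -0.04, 0, 0, 0], [0, 0, 0, -0.02, 0, 0, 0], [0, 0, 0, -0.02, 0, 0, 0], [0, 0, 0, 0, 0, 0, 0]],
  ],
)

```text
time_s: 10.38
eef_pos: [571.3, -171.7, 125.1]
tcp_rot: [2.712, 1.584, 0.001]
force: [-5.3, 0.1, 9.5]
grip_width: -0.4
gripper_force: 5.1
```

Call:
carry_out(
  deltas=[
    [[0, 0, 0, 0.4, 0, 0, 0], [0, -0.215, -0.384, 0, 0, 0, 0], [0, 0, 0, 0, 0, 0, 0], [0, 0, 0, -0.15, 0, 0, 0], [0, 0, 0, -0.1, 0, 0, 0], [0, 0, 0, -0.07, 0, 0, 0], [0, 0, 0, -0.04, 0, 0, 0], [0, 0, 0, -0.02, 0, 0, 0], [0, 0, 0, -0.02, 0, 0, 0], [0, 0, 0, 0, 0, 0, 0]],
  ],
)

```text
time_s: 11.62
eef_pos: [560.5, -190.9, 125.1]
tcp_rot: [2.712, 1.584, 0.001]
force: [-5.8, 0.2, 10.4]
grip_width: 0.1
gripper_force: 5.1
```

Call:
carry_out(
  deltas=[
    [[0, 0, 0, 0.6, 0, 0, 0], [0, 0, 0, 0.8, 0, 0, 0], [0, -0.6, -0.5, 0.4, 0, 0, 0], [0, -0.8, -0.7, 0, 0, 0, 0], [0, -0.8, -0.7, 0, 0, 0, 0], [0, -0.8, -0.7, 0, 0, 0, 0], [0, 0, 0, 0, 0, 0, 0], [0, 0, 0, 0, 0, 0, 0]],
  ],
)

```text
time_s: 12.62
eef_pos: [410.7, -320.6, 213.1]
tcp_rot: [-2.712, -1.584, -0.001]
force: [0.3, 0.1, -0.4]
grip_width: -0.1
gripper_force: 0.0
```

```bash
python3 - <<'E'
from h import *
from cell import arm
a=arm.camera("top")["frame"][140:250,255:365,::-1];b=arm.camera("side")["frame"][165:250,265:365,::-1]
cv2.imwrite("pics/p3.png",np.hstack([cv2.resize(a,(400,400),interpolation=2),cv2.resize(b,(400,400),interpolation=2)]))
o=arm.get_obs();print(o["eef_pos"],o["qvel"],o["force"])
E
```

```text
[ 411.22428842 -320.12322256  213.12626687] [ 0.00608857  0.00284083 -0.00072417 -0.0027133   0.00200111 -0.00133467] [-0.53432363  0.31021951 -0.01319332]
```

View pics/p3.png

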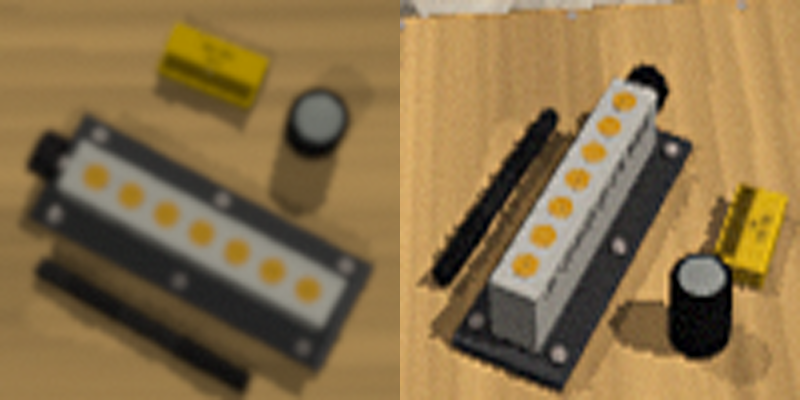

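Both views show all seven seats plain amber, from about (95,177) to (307,290) in the top view. The bar, loupe, packet and marker are where they were, and the arm is clear.

```bash
python3 -c "
from cell import arm
print(arm.sign_off())"
```

```text
the job is handed in; nothing more can be done
None
```

All seven pins were pressed flush in order from the knob end and the job is handed in; the final pictures show the bar and the things around it in place, though the sign-off returned no verdict.

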